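# Turn the row of craft pots round onto the grey rack

## Task

Move the four craft pots from the wooden rack to the empty grey rack in reverse order: the pot that stands next to the wooden rack's post goes into the grey rack's well farthest from its post, and so on along the row, so that the pot that stood farthest from the post ends up next to the grey rack's post. Set each pot down gently, upright and fully down in its own well, without dropping it or tipping any over. Let go of them all at the end.

Things in the scene. Friction and masses are not known exactly. Their poses are not given: they have to be found in the camera images.
- wood_rack: Fixed wooden rack 78 mm wide, holding the pots at the start; four round wells in a row along its y at y = -102, -34, 34, 102 mm (x = 0), each 62 wide; floor 10, rim 24 mm above the underside. A round post (metal, 22 wide, top at 54 mm) at y = +157 mm marks one end. Origin: underside centre of the row, z up. On its -x side a ledge (32 wide, 16 high) carries a small shell beside each well. Turned any way.
- grey_rack: Fixed dark grey rack 78 mm wide, empty at the start, where the pots must go; four round wells in a row along its y at y = -102, -34, 34, 102 mm (x = 0), each 62 wide; floor 10, rim 24 mm above the underside. A round post (metal, 22 wide, top at 54 mm) at y = +157 mm marks one end. Origin: underside centre of the row, z up. Turned any way.
- resin_bottle: Black plastic resin bottle with a pointed nozzle, 95 mm high; the straight body is 40 mm across up to 64 mm. Loose; origin at the centre of its underside, z up along its axis, round, so its yaw does not matter. Starts in some well of the wooden rack; about 0.09 kg. Grip the body about 48 mm above its underside.
- glass_jar: Greenish glass jar with a white screw cap, 46 mm across at most, 72 mm high. Loose; origin at the centre of its underside, z up along its axis, round, so its yaw does not matter. Starts in some well of the wooden rack; about 0.16 kg. Grip about 48 mm above its underside.
- pick_tub: White tub of wooden picks: tub 44 mm across and 60 mm high, the picks (36 mm across in all) stand out to 80 mm. Loose; origin at the centre of its underside, z up along its axis, round, so its yaw does not matter. Starts in some well of the wooden rack; about 0.08 kg. Grip the tub about 48 mm above its underside.
- metal_tin: Squat bare metal tin with a flat lid, 49 mm across at the lid, 47 mm below it, 62 mm high, with a button on the lid to 65 mm. Loose; origin at the centre of its underside, z up along its axis, round, so its yaw does not matter. Starts in some well of the wooden rack; about 0.12 kg. Grip about 48 mm above its underside.
- shell_resin: Brown spindle shell, 30 mm long, 9 mm high: the label of the black resin bottle. Fixed, never to be handled; its origin lies on the ledge 56 mm from the middle of the row, beside the pot's starting well, so it goes on showing which well that pot came from.
- shell_jar: White ribbed fan shell, about 22 mm, 8 mm high: the label of the glass jar. Fixed, never to be handled; its origin lies on the ledge 56 mm from the middle of the row, beside the pot's starting well, so it goes on showing which well that pot came from.
- shell_picks: White round domed shell, 20 mm across, 10 mm high: the label of the tub of picks. Fixed, never to be handled; its origin lies on the ledge 56 mm from the middle of the row, beside the pot's starting well, so it goes on showing which well that pot came from.
- shell_tin: White oval cowrie with a brown line, 25 mm long, 12 mm high: the label of the metal tin. Fixed, never to be handled; its origin lies on the ledge 56 mm from the middle of the row, beside the pot's starting well, so it goes on showing which well that pot came from.
Things that resemble listed ones, but are neither listed nor needed, are in the scene too. Leave any red look-alike of the metal_tin alone.

How it is judged:
At the end, for the whole second after the job is handed in: Each pot stands in the grey rack's well that mirrors its starting well (start y in the wooden rack's frame becomes -y in the grey rack's), within 14 mm of its centre in x and y, underside within 4 mm of the well floor, tilted under 0.12 rad, at rest (under 0.02 m/s and 0.3 rad/s) and released (((y of shell_resin in the frame of wood_rack between -0.122 and -0.082 m and y of resin_bottle in the frame of grey_rack between 0.088 and 0.116 m) or (y of shell_resin in the frame of wood_rack between -0.054 and -0.014 m and y of resin_bottle in the frame of grey_rack between 0.02 and 0.048 m) or (y of shell_resin in the frame of wood_rack between 0.014 and 0.054 m and y of resin_bottle in the frame of grey_rack between -0.048 and -0.02 m) or (y of shell_resin in the frame of wood_rack between 0.082 and 0.122 m and y of resin_bottle in the frame of grey_rack between -0.116 and -0.088 m)) and x of resin_bottle in the frame of grey_rack between -0.014 and 0.014 m and z of resin_bottle in the frame of grey_rack between 0.006 and 0.014 m and angle between each of resin_bottle, glass_jar, pick_tub, metal_tin's own z axis and vertical below 0.12 rad and linear speed of each of resin_bottle, glass_jar, pick_tub, metal_tin below 0.02 m/s and angular speed of each of resin_bottle, glass_jar, pick_tub, metal_tin below 0.3 rad/s and contact force between the fingers and resin_bottle below 0.05 N and ((y of shell_jar in the frame of wood_rack between -0.122 and -0.082 m and y of glass_jar in the frame of grey_rack between 0.088 and 0.116 m) or (y of shell_jar in the frame of wood_rack between -0.054 and -0.014 m and y of glass_jar in the frame of grey_rack between 0.02 and 0.048 m) or (y of shell_jar in the frame of wood_rack between 0.014 and 0.054 m and y of glass_jar in the frame of grey_rack between -0.048 and -0.02 m) or (y of shell_jar in the frame of wood_rack between 0.082 and 0.122 m and y of glass_jar in the frame of grey_rack between -0.116 and -0.088 m)) and x of glass_jar in the frame of grey_rack between -0.014 and 0.014 m and z of glass_jar in the frame of grey_rack between 0.006 and 0.014 m and contact force between the fingers and glass_jar below 0.05 N and ((y of shell_picks in the frame of wood_rack between -0.122 and -0.082 m and y of pick_tub in the frame of grey_rack between 0.088 and 0.116 m) or (y of shell_picks in the frame of wood_rack between -0.054 and -0.014 m and y of pick_tub in the frame of grey_rack between 0.02 and 0.048 m) or (y of shell_picks in the frame of wood_rack between 0.014 and 0.054 m and y of pick_tub in the frame of grey_rack between -0.048 and -0.02 m) or (y of shell_picks in the frame of wood_rack between 0.082 and 0.122 m and y of pick_tub in the frame of grey_rack between -0.116 and -0.088 m)) and x of pick_tub in the frame of grey_rack between -0.014 and 0.014 m and z of pick_tub in the frame of grey_rack between 0.006 and 0.014 m and contact force between the fingers and pick_tub below 0.05 N and ((y of shell_tin in the frame of wood_rack between -0.122 and -0.082 m and y of metal_tin in the frame of grey_rack between 0.088 and 0.116 m) or (y of shell_tin in the frame of wood_rack between -0.054 and -0.014 m and y of metal_tin in the frame of grey_rack between 0.02 and 0.048 m) or (y of shell_tin in the frame of wood_rack between 0.014 and 0.054 m and y of metal_tin in the frame of grey_rack between -0.048 and -0.02 m) or (y of shell_tin in the frame of wood_rack between 0.082 and 0.122 m and y of metal_tin in the frame of grey_rack between -0.116 and -0.088 m)) and x of metal_tin in the frame of grey_rack between -0.014 and 0.014 m and z of metal_tin in the frame of grey_rack between 0.006 and 0.014 m and contact force between the fingers and metal_tin below 0.05 N); the robot touches nothing.
It fails at once if a pot is tipped over (angle between any of resin_bottle, glass_jar, pick_tub, metal_tin's own z axis and vertical above 0.8 rad).
It fails at once if a pot is dropped from a height (moves faster than 0.7 m/s while no finger holds it) ((linear speed of resin_bottle above 0.7 m/s and contact force between the fingers and resin_bottle below 0.05 N) or (linear speed of glass_jar above 0.7 m/s and contact force between the fingers and glass_jar below 0.05 N) or (linear speed of pick_tub above 0.7 m/s and contact force between the fingers and pick_tub below 0.05 N) or (linear speed of metal_tin above 0.7 m/s and contact force between the fingers and metal_tin below 0.05 N)).
It also fails if it takes over 112 s, if anything falls off the work surface, if the arm or the gripper's body presses on something with over 40 N, if the wrist force passes 120 N, or if a joint passes its speed limit or range.

## Robot

A 6-joint arm with a two-finger parallel gripper is mounted at the origin on the work surface. World frame = base frame: x ahead of the robot, y to its left, z up, the work surface at z = 0. Lengths are in m, angles in rad, forces in N, time in s.
With the tool pointing down it reaches from about 0.375 to 0.975 m from the base axis. Payload 3.8 kg.
Tool frame: the origin (TCP) lies on the centre line of the jaws, within the pads' length; the fingertips stand 14 mm ahead of it and the grasp point (between the pads) lies 5 mm behind it; z points along the fingers, y is the line along which they close (so a half turn about z gives the same grasp; the last joint's range is limited). The gripper opens to 85 mm and grips with 20 to 120 N. Pads are 22 mm wide; open, the fingers measure 114 mm over their backs; the gripper's body (76 mm by 85 mm) begins 54 mm behind the grasp point. The pads swing forward as they close: fully open they stand 13 mm farther back than shut.
Start: joints at [1.244, 0.264, 1.604, -0, 1.274, -0.037], TCP at [0.193, 0.647, 0.245] pointing down, gripper open.
Joint ranges: [-2.63, 2.63], [-0.94, 2.18], [0.31, 2.57], [-1.31, 4.45], [0, 2.66], [-2.55, 2.55]. Speed limits (rad/s): [2.57, 2.57, 3.14, 3.14, 3.14, 3.14].

## Interface

Orientations are given as a rotation vector (axis times angle).
In Python, from workcell import bot, eyes, spot_in gives the robot as it stands.
- The arm moves only by the tool carry_out, never from a script. Its argument "series" is text: rows parted by semicolons, each of 4 numbers parted by spaces: the shift along the world's x, y, z in m, then the turn about the world's z in degrees. In form: tx ty tz roll; .... A call has 1 to 20 rows; each row shifts and turns the commanded pose from where the row before left it; what a row does not reach is not made up. A row lasts 1/8 s, in which the tool goes at most 62.5 mm and 10.7 degrees, less where a joint would pass 70% of its speed; a pose out of reach is approached as far as the arm can. A call is refused whole if a number of a shift passes 0.0625 or a number of a turn 10.7, either way. A call with a gripper value outside its range is refused whole. "jaw" is the gripper command: -1 is shut, 1 is fully open, values between are in proportion, set as the call begins (left out, the last holds). The fingers move at their own pace and stop on an object; "grip_force" is the grip in N (left out, the last holds). Time passes only in rows, so rows that do not move let the fingers close. It gives the time, the measured TCP pose, the force, the opening and the grip force at its end, in the units of the state.
- bot.read_state(): the state, without advancing time (a new reading comes with each control period).
- eyes.read_camera(name): name is "side" or "top"; returns (picture, depth): 420x560x3 uint8, blue, green, red; 420x560 float32, m along the optical axis (not along the pixel's ray), 0 where there is no reading.
- eyes.get_calibration(name): a dict with "K" (3x3 intrinsics, pixels), "position" and "rotation" of the camera in the world. Camera axes: x right, y down, z forward; pixel columns grow to the right and rows downward; lengths in m; the calibration is good to about 2 mm. A picture is of the moment at which its call begins. get_calibration takes no time and is no camera call.
- bot.finish_job(): hands the job in; it is judged then, once.
Trained networks look in the newest picture that a camera, given by its name, has taken for a name from the list of things; names that differ only in an ending like _2 or _b are one class to them, and where a whole thing is asked for, a point or a joint stands for the part that bears it (a point fixed in the world has none). Each returns a list of dicts, best first, with "score" (0 to 1); they miss things now and then, are a little off and sometimes report something else, mostly with a low value. They report only what shows in the picture. A call takes as long as a camera call. They do not tell look-alikes from the thing itself.
- spot_in(camera, target): "rect" ([centre column, centre row, width, height] in pixels, round what is visible of it).
The state is a dict: "time": time; "q": joint angles; "joint_vel": joint speeds; "joint_torque": joint torques, N m; "tool_pos": TCP position; "tcp_rot": TCP orientation; "wrist_force": force on the tool from outside, world axes, zero at the start; "torque": the same for the moment, N m; "width": opening from 0.0 (shut) to 1.0 (fully open); "grip_force": force on a finger pad.
Only numpy, scipy, OpenCV 4.12 (cv2) and the standard library are available. Lean on these libraries where they do the work, as an engineer would, in place of code of your own. Each camera call takes 0.05 s, during which the arm holds its last target. There are 200 camera calls.

## Working session

There is one attempt and no reset: what is moved stays moved. The work goes in short steps, Python scripts to look and compute and a tool call to move; the robot and the scene stay as the last step left them, time stands still between calls to the robot, and variables do not carry over. Pictures are saved under pics/ and viewed, at most 14 in all, crops included, and the job is handed in when it is done.

Besides the shell and the picture viewer there is one more tool, called as name(argument=value, ...) on one line, values as JSON. carry_out: Moves the arm, as the interface text tells. Its arguments: {"type":"object","properties":{"series":{"type":"string"},"jaw":{"type":"number"},"grip_force":{"type":"number"}},"required":["series"]}

```bash
mkdir -p pics; ls; python3 - <<'E'
from workcell import bot, eyes, spot_in
import cv2, numpy as np, pickle
D={}
for c in ("top","side"):
    im,d=eyes.read_camera(c); cal=eyes.get_calibration(c)
    cv2.imwrite(f"pics/{c}0.png",im); D[c]=(im,d,cal)
    print(c,np.round(cal["position"],3).tolist(),np.round(cal["K"],1).tolist())
    for t in ("wood_rack","grey_rack","resin_bottle","glass_jar","pick_tub","metal_tin","shell_resin","shell_jar","shell_picks","shell_tin"):
        print(t,[(np.round(r["rect"]).astype(int).tolist(),round(r["score"],2)) for r in spot_in(c,t)][:3])
pickle.dump(D,open("d0.pkl","wb"))
print(bot.read_state())
E
```

```text
pics
top [0.398, -0.012, 0.94] [[461.2, 0.0, 282.2], [0.0, 461.2, 219.0], [0.0, 0.0, 1.0]]
wood_rack [([179, 232, 158, 86], 0.79)]
grey_rack [([394, 217, 128, 144], 0.61)]
resin_bottle [([135, 212, 30, 23], 0.74)]
glass_jar [([169, 218, 32, 26], 0.94)]
pick_tub [([236, 234, 27, 23], 0.96)]
metal_tin [([167, 162, 33, 33], 0.73), ([199, 226, 26, 29], 0.55), ([168, 220, 32, 25], 0.55)]
shell_resin [([131, 242, 10, 5], 0.55)]
shell_jar []
shell_picks [([165, 251, 12, 14], 0.59), ([230, 261, 5, 11], 0.5)]
shell_tin [([196, 252, 11, 4], 0.58)]
side [0.243, -0.619, 0.762] [[408.5, 0.0, 275.6], [0.0, 408.5, 209.0], [0.0, 0.0, 1.0]]
wood_rack [([232, 174, 60, 91], 0.79)]
grey_rack [([313, 284, 91, 129], 0.63)]
resin_bottle [([226, 132, 16, 20], 0.71)]
glass_jar [([227, 153, 15, 24], 0.74)]
pick_tub [([239, 185, 21, 30], 0.97)]
metal_tin [([268, 144, 20, 24], 0.93), ([234, 168, 17, 26], 0.85)]
shell_resin [([228, 151, 18, 24], 0.7)]
shell_jar [([213, 166, 12, 5], 0.62)]
shell_picks []
shell_tin [([231, 175, 55, 85], 0.55)]
{'time': 1.1, 'q': array([ 1.24411418e+00,  2.63875131e-01,  1.60399455e+00,  3.56013772e-05,
        1.27374305e+00, -3.68967714e-02]), 'joint_vel': array([ 0.00030769,  0.00025744, -0.00174625, -0.00030247,  0.00020187,
        0.00276686]), 'joint_torque': array([ 3.10654204e-04, -5.15076828e+01, -3.67741227e+01, -3.63201943e-04,
        8.01140777e-04, -1.66672982e-05]), 'tool_pos': array([0.19286254, 0.64684408, 0.24529944]), 'tcp_rot': array([-4.53613604e-01, -3.10863409e+00,  2.13622145e-05]), 'wrist_force': array([-0.57169634, -0.447106  , -0.2485235 ]), 'torque': array([ 0.00838581, -0.04792229, -0.00875491]), 'grip_force': 0.0, 'width': 0.9981357050167867}
```

View pics/top0.png

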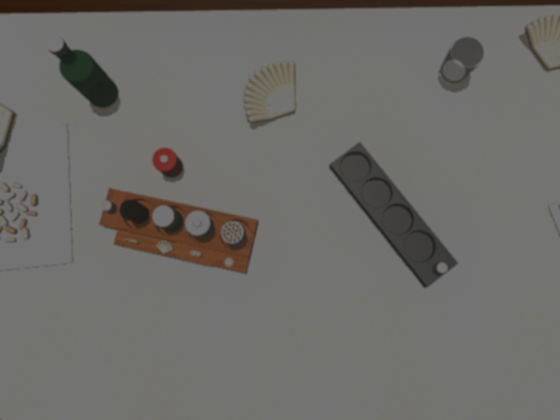

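```bash
python3 - <<'E'
import cv2
im=cv2.imread("pics/top0.png")[135:300,85:300]
cv2.imwrite("pics/top0c.png",cv2.resize(im,None,fx=3.6,fy=3.6,interpolation=cv2.INTER_CUBIC))
E
```

```text
(no output)
```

View pics/top0c.png

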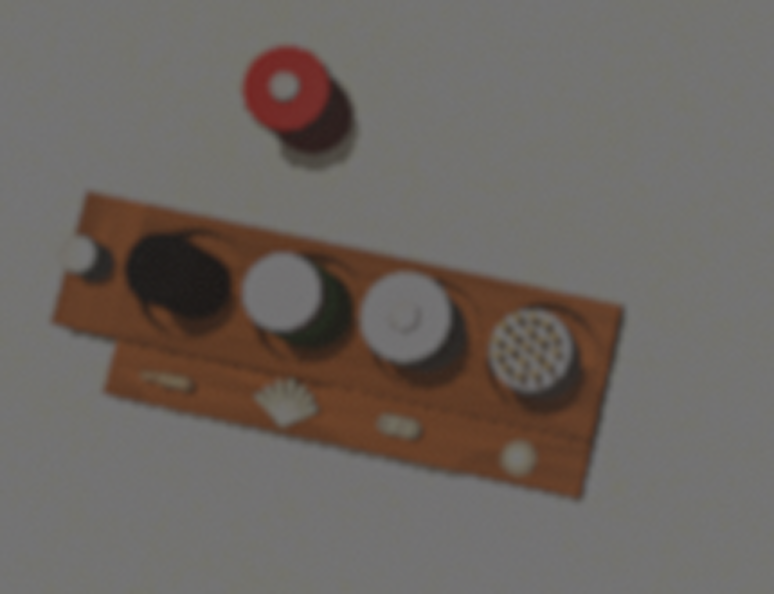

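View pics/side0.png

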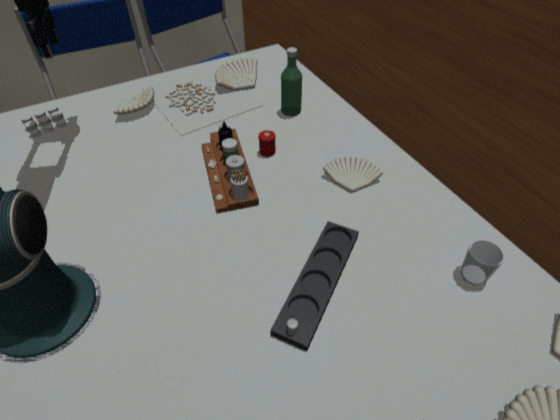

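The pictures show the wooden rack with its post at (108,206) in the top view. From the post, the row runs resin bottle (135,212), glass jar (164,217), metal tin (198,225) and pick tub (233,233).

There are two candidates for the metal tin: the bare metal one at (198,225), in a well beside the cowrie, and the red one at (165,160), on the table. The bare one fits the description, and the enlarged crop confirms it. The grey rack's post is at (442,268).

```bash
cat > h.py <<'E'
import cv2, numpy as np
def cloud(d,cal):
    K=cal["K"];v,u=np.mgrid[:420,:560]
    p=np.stack([(u-K[0,2])/K[0,0]*d,(v-K[1,2])/K[1,1]*d,d],-1)
    R=np.asarray(cal["rotation"]); R=R if R.shape==(3,3) else cv2.Rodrigues(R)[0]
    return p@R.T+np.asarray(cal["position"])
def frame(P,m,post):
    """rack from rim-height points and post top: centre line by minAreaRect"""
    (c,s,a)=cv2.minAreaRect((P[m][:,:2]*1000).astype(np.float32))
    b=cv2.boxPoints((c,s,a)); e=[b[1]-b[0],b[2]-b[1]]; e=max(e,key=np.linalg.norm); e/=np.linalg.norm(e)
    if (post-np.array(c))@e<0: e=-e
    return np.array(c),np.array(s),e
E
python3 - <<'E'
import pickle
from h import *
D=pickle.load(open("d0.pkl","rb"))
for c,rw,rg in (("top",(90,180,175,100),(325,138,140,155)),("side",(200,120,62,95),(265,215,100,140))):
    im,d,cal=D[c];P=cloud(d,cal);z=P[...,2]
    print(c,"table z",np.median(z[330:400,100:200]), "noise",np.std(z[330:400,100:200]))
    for n,(x,y,w,h) in (("wood",rw),("grey",rg)):
        box=np.zeros(z.shape,bool);box[y:y+h,x:x+w]=1
        m=box&(z>.019)&(z<.03)
        m=cv2.morphologyEx(m.astype(np.uint8),cv2.MORPH_OPEN,np.ones((2,2)))>0
        print(n,"rim z",np.median(z[m]),m.sum())
        q=box&(z>.036)
        k,lab,st,ce=cv2.connectedComponentsWithStats(q.astype(np.uint8))
        for i in range(1,k):
            if st[i,4]>8:
                pts=P[lab==i]; zt=np.percentile(pts[:,2],90); t=pts[pts[:,2]>zt-.008]
                print("  blob",np.round(ce[i]).tolist(),st[i,4],"ztop",round(zt,4),"med xy",np.round(np.median(t,0)[:2],4),"mid",np.round((t.min(0)+t.max(0))[:2]/2,4),"ext",np.round(np.ptp(t,0)[:2],3))
        cen,s,e=frame(P,m,np.array([0,0]));print("  rect",cen,s,"dir",e,np.degrees(np.arctan2(e[1],e[0])))
E
```

```text
top table z -0.0013570531583563805 noise 0.06048856973057241
wood rim z 0.02235407848489901 2875
  blob [108.0, 206.0] 122 ztop 0.0539 med xy [0.5548 0.3482] mid [0.4819 0.1733] ext [0.167 0.371]
  blob [132.0, 211.0] 454 ztop 0.0877 med xy [0.5418 0.293 ] mid [0.4768 0.1477] ext [0.157 0.32 ]
  blob [166.0, 218.0] 543 ztop 0.0821 med xy [0.5294 0.2277] mid [0.4741 0.1181] ext [0.151 0.261]
  blob [199.0, 224.0] 564 ztop 0.0731 med xy [0.5168 0.1642] mid [0.4696 0.0887] ext [0.142 0.202]
  blob [233.0, 233.0] 450 ztop 0.0864 med xy [0.4991 0.098 ] mid [0.4576 0.0517] ext [0.118 0.128]
  rect [503.64837646 169.62277222] [405.61166382 109.03157043] dir [-0.25887242 -0.9659115 ] -105.00317
grey rim z 0.022568278649117368 3004
  blob [441.0, 268.0] 123 ztop 0.0544 med xy [ 0.4301 -0.2995] mid [ 0.4301 -0.3002] ext [0.019 0.02 ]
  rect [ 477.20748901 -139.5375061 ] [316.66723633 298.39102173] dir [-0.80277157 -0.5962868 ] -143.39558
side table z -0.0013738367400616402 noise 0.039737926385667276
wood rim z 0.021967784733954276 922
  blob [233.0, 160.0] 1109 ztop 0.0819 med xy [0.5229 0.218 ] mid [ 0.4017 -0.153 ] ext [0.318 0.931]
  blob [260.0, 138.0] 39 ztop 0.0608 med xy [0.6275 0.2395] mid [0.6302 0.2411] ext [0.019 0.031]
  rect [ 452.66870117 -127.80645752] [1056.31848145  154.23486328] dir [0.25653014 0.9665362 ] 75.13573
grey rim z 0.02224178710776703 2415
  blob [292.0, 326.0] 133 ztop 0.0536 med xy [ 0.4305 -0.303 ] mid [ 0.342  -0.4545] ext [0.199 0.328]
  rect [ 429.1411438 -338.1789856] [661.73345947 124.79403687] dir [-0.6986008 -0.7155117] -134.31485
```

```bash
cat >> h.py <<'E'
from scipy.optimize import minimize
Y=np.array([-102,-34,34,102])/1000
def fit(P,d,box,x0,post,wood):
    x,y,w,h=box; Q=P[y:y+h,x:x+w][d[y:y+h,x:x+w]>0]; z=Q[:,2]+.0015
    Q=Q[(np.hypot(*(Q[:,:2]-x0[:2]).T)<.25)]; z=Q[:,2]+.0015
    rim=Q[(z>.02)&(z<.028),:2]; fl=Q[(z>.006)&(z<.013),:2]; tab=Q[abs(z)<.004,:2]
    def loc(p,A):
        c,s=np.cos(p[2]),np.sin(p[2]); B=A-p[:2]; return np.c_[B@[c,s],B@[-s,c]]
    sg=lambda v:1/(1+np.exp(-v/.0015))
    def cost(p):
        a=loc(p,rim); r=np.min(np.hypot(a[:,:1],a[:,1:]-Y),1)
        J=sg(abs(a[:,0])-.039).sum()+sg(.031-r).sum()
        f=loc(p,fl); r=np.min(np.hypot(f[:,:1],f[:,1:]-Y),1); J+=0 if wood else sg(r-.031).sum()
        t=loc(p,tab); J+=(sg(.039-abs(t[:,0]))*sg(.14-abs(t[:,1]))).sum()
        q=loc(p,post[None])[0]; return J+2e6*(q[0]**2+(q[1]-.157)**2)
    b=min((minimize(cost,np.add(x0,[0,0,k]),method="Nelder-Mead",options=dict(xatol=1e-5,fatol=1e-3,initial_simplex=np.add(x0,[0,0,k])+np.array([[0,0,0],[.01,0,0],[0,.01,0],[0,0,.06]]))) for k in (-.05,0,.05)),key=lambda o:o.fun)
    return b.x,b.fun,len(rim),loc(b.x,post[None])[0]
E
python3 - <<'E'
import pickle
from h import *
D=pickle.load(open("d0.pkl","rb"))
G=[np.array([.4301,-.2999]),np.array([.4305,-.303])]
for i,(c,rw,rg) in enumerate((("top",(90,180,175,100),(325,138,140,155)),("side",(195,115,66,100),(265,215,100,140)))):
    im,d,cal=D[c];P=cloud(d,cal);
    p,f,n,l=fit(P,d,rg,np.array([.54,-.19,np.radians(-140)]),G[i],False)
    print(c,"grey",np.round(p,4),np.degrees(p[2]),f,n,np.round(l,4))
    p,f,n,l=fit(P,d,rw,np.array([.52,.196,np.radians(75)]),np.array([.5548,.3482]),True)
    print(c,"wood",np.round(p,4),np.degrees(p[2]),f,n,np.round(l,4))
    cc,s=np.cos(p[2]),np.sin(p[2])
    for nm,px,r,zt in (("bottle",0.102,.02,.095),("jar",.034,.023,.072),("tin",-.034,.0245,.062),("picks",-.102,.018,.08)):
        w=p[:2]+px*np.array([-s,cc])
        m=(d>0)&(np.hypot(P[...,0]-w[0],P[...,1]-w[1])<.038)&(P[...,2]>(.063 if nm=="bottle" else .010+zt-.008))
        t=P[m]; lo,hi=np.percentile(t[:,:2],[2,98],axis=0)
        print("  ",nm,"well",np.round(w,4),"pot",np.round((lo+hi)/2,4),np.round(hi-lo,3),"med",np.round(np.median(t,0),4),len(t))
E
```

```text
top grey [ 0.3033 -0.3933 -0.9344] -53.53767076932613 3511.150617891007 3053 [0.0002 0.1575]
top wood [0.713  0.3661 1.7011] 97.46412741032346 2823.0742067523547 2995 [0.0028 0.1592]Traceback (most recent call last):
  File "<stdin>", line 15, in <module>
    return _quantile_unchecked(
        a, q, axis, out, overwrite_input, method, keepdims, weights)
    return _ureduce(a,
                    func=_quantile_ureduce_func,
    ...<5 lines>...
                    overwrite_input=overwrite_input,
                    method=method)
    r = func(a, **kwargs)
    result = _quantile(arr,
                       quantiles=q,
    ...<2 lines>...
                       out=out,
                       weights=wgt)
    slices_having_nans = np.isnan(arr[-1, ...])
                                  ~~~^^^^^^^^^
IndexError: index -1 is out of bounds for axis 0 with size 0
```

```bash
python3 - <<'E'
import pickle
from h import *
D=pickle.load(open("d0.pkl","rb"))
G=[np.array([.4301,-.2999]),np.array([.4305,-.303])]
for i,(c,rw,rg) in enumerate((("top",(90,180,175,100),(325,138,140,155)),("side",(195,115,66,100),(265,215,100,140)))):
    im,d,cal=D[c];P=cloud(d,cal);
    p,f,n,l=fit(P,d,rg,np.array([.54,-.19,np.radians(130)]),G[i],False)
    print(c,"grey",np.round(p,4),np.degrees(p[2]),f,n,np.round(l,4))
    print([np.round(p[:2]+y*np.array([-np.sin(p[2]),np.cos(p[2])]),4).tolist() for y in Y])
    p,f,n,l=fit(P,d,rw,np.array([.52,.196,np.radians(-15)]),np.array([.5548,.3482]),True)
    print(c,"wood",np.round(p,4),np.degrees(p[2]),f,n,np.round(l,4))
    cc,s=np.cos(p[2]),np.sin(p[2])
    for nm,px,r,zt in (("bottle",0.102,.02,.095),("jar",.034,.023,.072),("tin",-.034,.0245,.062),("picks",-.102,.018,.08)):
        w=p[:2]+px*np.array([-s,cc])
        m=(d>0)&(np.hypot(P[...,0]-w[0],P[...,1]-w[1])<.038)&(P[...,2]>(.063 if nm=="bottle" else .010+zt-.008))
        t=P[m]; lo,hi=np.percentile(t[:,:2],[2,98],axis=0)
        print("  ",nm,"well",np.round(w,4),"pot",np.round((lo+hi)/2,4),np.round(hi-lo,3),"med",np.round(np.median(t,0),4),len(t))
E
```

```text
top grey [ 0.5566 -0.2077  2.208 ] 126.51092684906367 810.9778839248916 3053 [0.0011 0.1565]
[[0.6386, -0.147], [0.5839, -0.1874], [0.5293, -0.2279], [0.4746, -0.2683]]
top wood [ 0.5218  0.1977 -0.2182] -12.500577428953537 764.9796684740444 2995 [-0.0004  0.1541]
   bottle well [0.5439 0.2973] pot [0.543 0.295] [0.035 0.035] med [0.5418 0.2917 0.0763] 354
   jar well [0.5292 0.2309] pot [0.529  0.2281] [0.037 0.037] med [0.5294 0.2277 0.0805] 381
   tin well [0.5144 0.1645] pot [0.5173 0.1645] [0.043 0.044] med [0.5168 0.1642 0.0706] 506
   picks well [0.4997 0.0981] pot [0.4989 0.0992] [0.032 0.032] med [0.4998 0.0986 0.0863] 92
side grey [ 0.5571 -0.2063  2.2147] 126.89409159534398 671.1452148419809 2436 [-0.0014  0.1593]
[[0.6387, -0.145], [0.5843, -0.1858], [0.5299, -0.2267], [0.4755, -0.2675]]
side wood [ 0.5223  0.1971 -0.2162] -12.388598674584163 351.5374195367089 959 [-0.0007  0.1545]
   bottle well [0.5442 0.2968] pot [0.5435 0.2913] [0.035 0.033] med [0.5418 0.2882 0.0756] 148
   jar well [0.5296 0.2303] pot [0.5289 0.2274] [0.037 0.039] med [0.5284 0.2244 0.0801] 138
   tin well [0.515  0.1639] pot [0.5171 0.1633] [0.043 0.045] med [0.5158 0.1603 0.0705] 197
   picks well [0.5004 0.0975] pot [0.5002 0.0977] [0.033 0.031] med [0.5016 0.0993 0.085 ] 58
```

carry_out(series="0.035 -0.03525 -0.0065 -8.58;0.035 -0.03525 -0.0065 -8.58;0.035 -0.03525 -0.0065 -8.58;0.035 -0.03525 -0.0065 -8.58;0.035 -0.03525 -0.0065 -8.58;0.035 -0.03525 -0.0065 -8.58;0.035 -0.03525 -0.0065 -8.58;0.035 -0.03525 -0.0065 -8.58;0.035 -0.03525 -0.0065 -8.58;0.035 -0.03525 -0.0065 -8.58;0 0 0 0;0 0 0 0", jaw=0.6, grip_force=35)

```text
time: 2.6
tool_pos: [0.5428, 0.2943, 0.1802]
tcp_rot: [-2.448, -1.968, 0.0]
wrist_force: [-0.5, -0.1, 0.7]
width: 0.796
grip_force: 0.0
```

carry_out(series="0 0 -0.02 0;0 0 -0.02 0;0 0 -0.02 0;0 0 -0.02 0;0 0 -0.02 0;0 0 -0.015 0;0 0 -0.012 0;0 0 0 0;0 0 0 0")

```text
time: 3.72
tool_pos: [0.5435, 0.2946, 0.0539]
tcp_rot: [2.448, 1.968, 0.002]
wrist_force: [-0.5, -0.8, 0.5]
width: 0.803
grip_force: 0.0
```

```bash
python3 - <<'E'
from workcell import bot, eyes
import cv2, numpy as np
o=[]
for c,(x,y,w,h) in (("top",(95,150,160,120)),("side",(180,90,120,130))):
    im,_=eyes.read_camera(c); o.append(cv2.resize(im[y:y+h,x:x+w],(400,400)))
cv2.imwrite("pics/g1.png",np.clip(np.hstack(o)*1.8,0,255).astype(np.uint8))
E
```

```text
(no output)
```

View pics/g1.png

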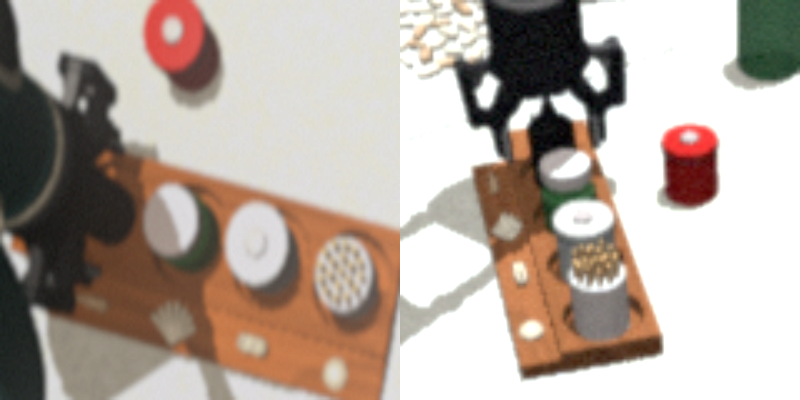

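The right half shows the fingers straddling the black bottle at about (550,130), with the jar at (567,170) clear of them. I'll close and lift a little to test the grasp.

carry_out(series="0 0 0 0;0 0 0 0;0 0 0 0;0 0 0 0;0 0 0 0;0 0 0 0;0 0 0.01 0;0 0 0.01 0;0 0 0 0", jaw=-1)

```text
time: 4.95
tool_pos: [0.5436, 0.2947, 0.0745]
tcp_rot: [2.448, 1.968, 0.003]
wrist_force: [0.4, 0.3, -1.0]
width: 0.455
grip_force: 35.4
```

carry_out(series="0 0 0.015 0;0 0 0.025 0;0 0 0.025 0;0 0 0.025 0;0 0 0.01 0;0.004 -0.018 0 -1.7;0.008 -0.036 0 -3.4;0.008 -0.037 0 -3.4;0.008 -0.037 0 -3.4;0.008 -0.037 0 -3.4;0.008 -0.037 0 -3.4;0.008 -0.037 0 -3.4;0.008 -0.037 0 -3.4;0.008 -0.037 0 -3.4;0.008 -0.037 0 -3.4;0.008 -0.037 0 -3.4;0.008 -0.037 0 -3.4;0.004 -0.018 0 -1.9;0 0 0 0;0 0 0 0")

```text
time: 7.45
tool_pos: [0.6382, -0.1466, 0.1727]
tcp_rot: [-2.981, -0.987, 0.001]
wrist_force: [-0.2, -0.6, -0.5]
width: 0.459
grip_force: 35.5
```

carry_out(series="0 0.001 -0.015 0;0 0 -0.02 0;0 0 -0.02 0;0 0 -0.02 0;0 0 -0.015 0;0 0 -0.01 0;0 0 -0.008 0;0 0 -0.004 0;0 0 -0.003 0;0 0 -0.002 0;0 0 0 0;0 0 0 0")

```text
time: 8.95
tool_pos: [0.6391, -0.1467, 0.0566]
tcp_rot: [2.982, 0.986, 0.001]
wrist_force: [0.2, -0.6, -1.9]
width: 0.46
grip_force: 35.5
```

```bash
python3 - <<'E'
from workcell import bot, eyes
import cv2, numpy as np
o=[]
for c,(x,y,w,h) in (("top",(310,120,160,160)),("side",(265,170,130,130))):
    im,_=eyes.read_camera(c); o.append(cv2.resize(im[y:y+h,x:x+w],(400,400)))
cv2.imwrite("pics/p1.png",np.clip(np.hstack(o)*1.8,0,255).astype(np.uint8))
E
```

```text
(no output)
```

View pics/p1.png

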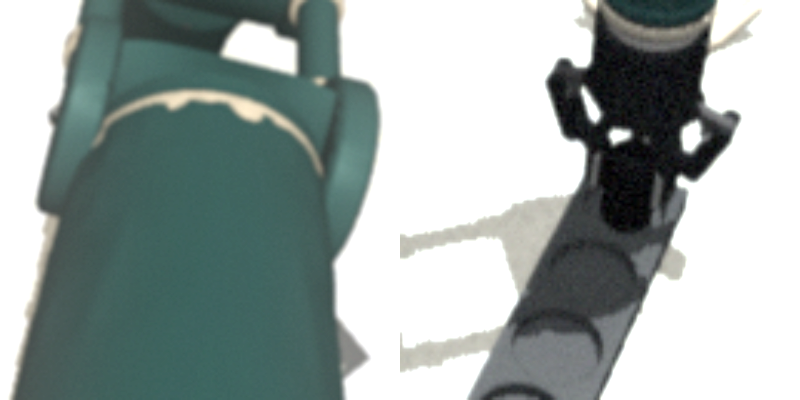

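The side view shows the bottle at (627,190), going down into the far well. I'll lower it the last few millimetres and watch the force.

carry_out(series="0 0 -0.001 0;0 0 -0.001 0;0 0 -0.001 0;0 0 0 0;0 0 0 0")

```text
time: 9.68
tool_pos: [0.6391, -0.1466, 0.0541]
tcp_rot: [2.983, 0.986, 0.0]
wrist_force: [-2.0, 0.9, 5.6]
width: 0.456
grip_force: 35.8
```

carry_out(series="0 0 0 0;0 0 0 0;0 0 0 0;0 0 0 0;0 0 0 0;0 0 0.01 0;0 0 0.02 0;0 0 0.02 0;0 0 0.025 0;0 0 0.025 0;0 0 0.025 0;0 0 0 0", jaw=0.6)

```text
time: 11.18
tool_pos: [0.6413, -0.1473, 0.1832]
tcp_rot: [2.979, 0.985, 0.01]
wrist_force: [-0.2, -0.0, 0.5]
width: 0.8
grip_force: 0.0
```

carry_out(series="-0.009 0.031 0 3.4;-0.01 0.034 0 3.7;-0.01 0.034 0 3.7;-0.01 0.034 0 3.7;-0.01 0.034 0 3.7;-0.01 0.034 0 3.7;-0.01 0.034 0 3.7;-0.01 0.034 0 3.7;-0.01 0.034 0 3.7;-0.01 0.034 0 3.7;-0.011 0.0375 0 3.9;0 0 0 0;0 0 0 0")

```text
time: 12.8
tool_pos: [0.5286, 0.2275, 0.1778]
tcp_rot: [2.455, 1.96, -0.002]
wrist_force: [0.0, -0.5, -0.4]
width: 0.799
grip_force: 0.0
```

carry_out(series="0 0 -0.02 0.3;0 0 -0.025 0;0 0 -0.025 0;0 0 -0.02 0;0 0 -0.02 0;0 0 -0.01 0;0 0 -0.005 0;0 0 0 0;0 0 0 0")

```text
time: 13.92
tool_pos: [0.5296, 0.2282, 0.0542]
tcp_rot: [2.45, 1.966, 0.002]
wrist_force: [0.1, -0.7, 1.0]
width: 0.796
grip_force: 0.0
```

carry_out(series="0 0 0 0;0 0 0 0;0 0 0 0;0 0 0 0;0 0 0 0;0 0 0 0;0 0 0.01 0;0 0 0.01 0;0 0 0 0", jaw=-1)

```text
time: 15.05
tool_pos: [0.5297, 0.2282, 0.0744]
tcp_rot: [2.45, 1.966, 0.003]
wrist_force: [0.3, 0.3, -1.8]
width: 0.513
grip_force: 36.2
```

carry_out(series="0 0 0.015 0;0 0 0.025 0;0 0 0.025 0;0 0 0.025 0;0 0 0.01 0;0.002 -0.018 0 -1.7;0.005 -0.034 0 -3.4;0.005 -0.035 0 -3.4;0.005 -0.035 0 -3.4;0.005 -0.035 0 -3.4;0.005 -0.035 0 -3.4;0.005 -0.035 0 -3.4;0.005 -0.035 0 -3.4;0.005 -0.035 0 -3.4;0.005 -0.035 0 -3.4;0.004 -0.035 0 -3.4;0.002 -0.028 0 -3.4;0.002 -0.0195 0 -1.8;0 0 0 0;0 0 0 0")

```text
time: 17.55
tool_pos: [0.5833, -0.1861, 0.1727]
tcp_rot: [-2.981, -0.986, 0.001]
wrist_force: [0.3, -0.0, -2.0]
width: 0.516
grip_force: 36.2
```

```bash
python3 - <<'E'
from workcell import bot, eyes
import cv2, numpy as np
im,d=eyes.read_camera("side")
cv2.imwrite("pics/p2.png",np.clip(cv2.resize(im[160:320,250:410],(560,560))*1.8,0,255).astype(np.uint8))
E
```

```text
(no output)
```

View pics/p2.png

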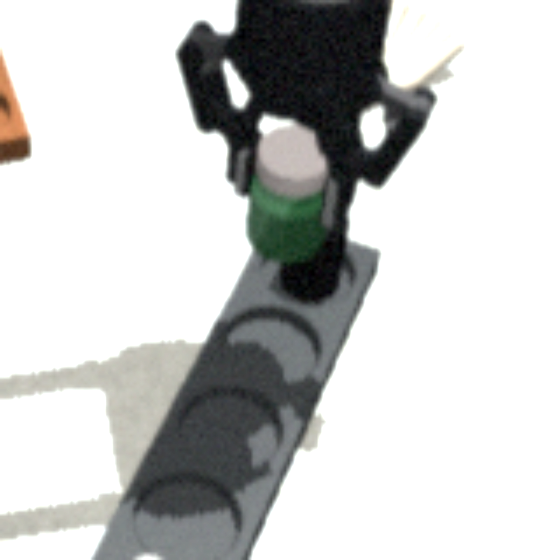

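The bottle at (310,280) stands upright in the far well, and the jar is held upright at (288,200). I'll lower the jar.

carry_out(series="0 0 -0.015 0;0 0 -0.02 0;0 0 -0.02 0;0 0 -0.02 0;0 0 -0.015 0;0 0 -0.01 0;0 0 -0.008 0;0 0 -0.004 0;0 0 -0.003 0;0 0 -0.002 0;0 0 0 0;0 0 -0.001 0;0 0 -0.001 0;0 0 -0.001 0;0 0 0 0;0 0 0 0")

```text
time: 19.6
tool_pos: [0.5841, -0.1867, 0.0545]
tcp_rot: [2.983, 0.986, 0.0]
wrist_force: [-2.8, 0.8, 5.9]
width: 0.516
grip_force: 36.8
```

carry_out(series="0 0 0 0;0 0 0 0;0 0 0 0;0 0 0 0;0 0 0 0;0 0 0.01 0;0 0 0.02 0;0 0 0.02 0;0 0 0.025 0;0 0 0.025 0;0 0 0.025 0;0 0 0 0", jaw=0.6)

```text
time: 21.1
tool_pos: [0.5863, -0.1875, 0.1829]
tcp_rot: [2.978, 0.985, 0.01]
wrist_force: [-0.6, 0.5, -0.4]
width: 0.8
grip_force: 0.0
```

carry_out(series="-0.006 0.03 0 3.4;-0.006 0.032 0 3.7;-0.006 0.032 0 3.7;-0.006 0.032 0 3.7;-0.006 0.032 0 3.7;-0.006 0.032 0 3.7;-0.006 0.032 0 3.7;-0.006 0.032 0 3.7;-0.006 0.032 0 3.7;-0.006 0.032 0 3.7;-0.007 0.033 0 4.2;0 0 0 0;0 0 0 0")

```text
time: 22.72
tool_pos: [0.5165, 0.1639, 0.1778]
tcp_rot: [2.45, 1.966, -0.002]
wrist_force: [-0.2, -0.3, 0.4]
width: 0.797
grip_force: 0.0
```

carry_out(series="0 0 -0.02 0;0 0 -0.025 0;0 0 -0.025 0;0 0 -0.02 0;0 0 -0.02 0;0 0 -0.01 0;0 0 -0.005 0;0 0 0 0;0 0 0 0")

```text
time: 23.85
tool_pos: [0.5176, 0.1645, 0.0541]
tcp_rot: [2.45, 1.966, 0.002]
wrist_force: [-0.2, -0.8, -0.2]
width: 0.803
grip_force: 0.0
```

carry_out(series="0 0 0 0;0 0 0 0;0 0 0 0;0 0 0 0;0 0 0 0;0 0 0 0;0 0 0.01 0;0 0 0.01 0;0 0 0 0", jaw=-1)

```text
time: 24.98
tool_pos: [0.5177, 0.1646, 0.0745]
tcp_rot: [2.449, 1.966, 0.003]
wrist_force: [0.2, 0.2, -0.7]
width: 0.563
grip_force: 36.1
```

carry_out(series="0 0 0.015 0;0 0 0.025 0;0 0 0.025 0;0 0 0.025 0;0 0 0.01 0;0.001 -0.018 0 -1.7;0.001 -0.033 0 -3.4;0.001 -0.033 0 -3.4;0.001 -0.033 0 -3.4;0.001 -0.033 0 -3.4;0.001 -0.033 0 -3.4;0.001 -0.033 0 -3.4;0.001 -0.033 0 -3.4;0.001 -0.033 0 -3.4;0.001 -0.033 0 -3.4;0.001 -0.033 0 -3.4;0.001 -0.026 0 -3.4;0.0005 -0.018 0 -1.9;0 0 0 0;0 0 0 0")

```text
time: 27.48
tool_pos: [0.5289, -0.227, 0.1727]
tcp_rot: [-2.982, -0.984, 0.001]
wrist_force: [0.2, 0.2, -1.1]
width: 0.561
grip_force: 36.3
```

```bash
python3 - <<'E'
from workcell import bot, eyes
import cv2, numpy as np
im,d=eyes.read_camera("side")
cv2.imwrite("pics/p3.png",np.clip(cv2.resize(im[180:340,250:410],(560,560))*1.8,0,255).astype(np.uint8))
E
```

```text
(no output)
```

View pics/p3.png

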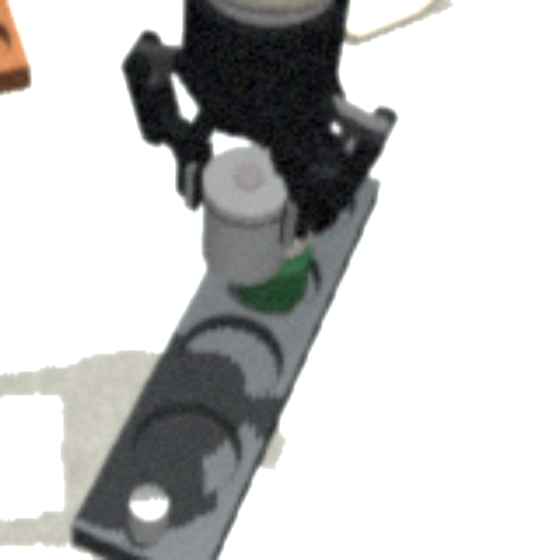

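The jar at (275,285) is down in its well, and the tin is held upright at (245,215). I'll lower the tin.

carry_out(series="0 0 -0.015 0;0 0 -0.02 0;0 0 -0.02 0;0 0 -0.02 0;0 0 -0.015 0;0 0 -0.01 0;0 0 -0.008 0;0 0 -0.004 0;0 0 -0.003 0;0 0 -0.002 0;0 0 0 0;0 0 -0.001 0;0 0 -0.001 0;0 0 -0.001 0;0 0 0 0;0 0 0 0")

```text
time: 29.52
tool_pos: [0.5297, -0.2277, 0.0542]
tcp_rot: [2.983, 0.984, 0.001]
wrist_force: [-1.5, 0.7, 5.4]
width: 0.562
grip_force: 36.6
```

carry_out(series="0 0 0 0;0 0 0 0;0 0 0 0;0 0 0 0;0 0 0 0;0 0 0.01 0;0 0 0.02 0;0 0 0.02 0;0 0 0.025 0;0 0 0.025 0;0 0 0.025 0;0 0 0 0", jaw=0.6)

```text
time: 31.02
tool_pos: [0.5316, -0.2287, 0.1827]
tcp_rot: [2.979, 0.982, 0.009]
wrist_force: [-0.2, -0.3, 0.4]
width: 0.799
grip_force: 0.0
```

carry_out(series="-0.003 0.028 0 3.4;-0.003 0.03 0 3.7;-0.003 0.03 0 3.7;-0.003 0.03 0 3.7;-0.003 0.03 0 3.7;-0.003 0.03 0 3.7;-0.003 0.03 0 3.7;-0.003 0.03 0 3.7;-0.003 0.03 0 3.7;-0.003 0.03 0 3.7;0 0.028 0 4.2;0 0 0 0;0 0 0 0")

```text
time: 32.65
tool_pos: [0.499, 0.0979, 0.1778]
tcp_rot: [-2.452, -1.964, 0.002]
wrist_force: [0.9, 0.4, 0.3]
width: 0.799
grip_force: 0.0
```

carry_out(series="0 0 -0.02 0;0 0 -0.025 0;0 0 -0.025 0;0 0 -0.02 0;0 0 -0.02 0;0 0 -0.01 0;0 0 -0.005 0;0 0 0 0;0 0 0 0")

```text
time: 33.78
tool_pos: [0.5001, 0.0984, 0.0541]
tcp_rot: [2.451, 1.964, 0.002]
wrist_force: [0.3, -0.5, -0.1]
width: 0.798
grip_force: 0.0
```

carry_out(series="0 0 0 0;0 0 0 0;0 0 0 0;0 0 0 0;0 0 0 0;0 0 0 0;0 0 0.01 0;0 0 0.01 0;0 0 0 0", jaw=-1)

```text
time: 34.9
tool_pos: [0.5003, 0.0985, 0.0744]
tcp_rot: [2.451, 1.963, 0.003]
wrist_force: [-0.5, -0.4, -1.1]
width: 0.51
grip_force: 35.8
```

carry_out(series="0 0 0.015 0;0 0 0.025 0;0 0 0.025 0;0 0 0.025 0;0 0 0.01 0;-0.001 -0.0155 0 -1.7;-0.002 -0.031 0 -3.4;-0.002 -0.031 0 -3.4;-0.002 -0.031 0 -3.4;-0.002 -0.031 0 -3.4;-0.002 -0.031 0 -3.4;-0.002 -0.031 0 -3.4;-0.002 -0.031 0 -3.4;-0.002 -0.031 0 -3.4;-0.002 -0.031 0 -3.4;-0.002 -0.031 0 -3.4;-0.002 -0.025 0 -3.4;-0.0015 -0.016 0 -1.9;0 0 0 0;0 0 0 0")

```text
time: 37.4
tool_pos: [0.4745, -0.2675, 0.1728]
tcp_rot: [-2.983, -0.981, 0.001]
wrist_force: [0.3, -0.5, -1.1]
width: 0.505
grip_force: 35.8
```

```bash
python3 - <<'E'
from workcell import bot, eyes
import cv2, numpy as np
im,d=eyes.read_camera("side")
cv2.imwrite("pics/p4.png",np.clip(cv2.resize(im[200:360,250:410],(560,560))*1.8,0,255).astype(np.uint8))
E
```

```text
(no output)
```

View pics/p4.png

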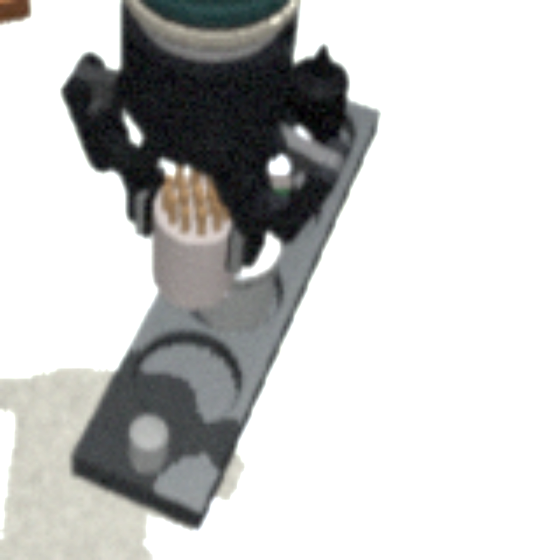

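The tin at (250,300) is down in its well, and the tub is held at (195,250) above the last well, (190,370). I'll lower it and release.

carry_out(series="0 0 -0.015 0;0 0 -0.02 0;0 0 -0.02 0;0 0 -0.02 0;0 0 -0.015 0;0 0 -0.01 0;0 0 -0.008 0;0 0 -0.004 0;0 0 -0.003 0;0 0 -0.002 0;0 0 0 0;0 0 -0.001 0;0 0 -0.001 0;0 0 -0.001 0;0 0 0 0;0 0 0 0")

```text
time: 39.45
tool_pos: [0.475, -0.2682, 0.0541]
tcp_rot: [2.984, 0.981, 0.0]
wrist_force: [-0.9, 1.5, 5.7]
width: 0.503
grip_force: 36.6
```

carry_out(series="0 0 0 0;0 0 0 0;0 0 0 0;0 0 0 0;0 0 0 0;0 0 0.01 0;0 0 0.02 0;0 0 0.02 0;0 0 0.025 0;0 0 0.025 0;0 0 0.025 0;0 0 0 0", jaw=0.6)

```text
time: 40.95
tool_pos: [0.4767, -0.2693, 0.1815]
tcp_rot: [2.98, 0.98, 0.006]
wrist_force: [0.4, -0.7, -0.4]
width: 0.799
grip_force: 0.0
```

carry_out(series="-0.003 0.03 0.005 3.4;-0.003 0.04 0.005 3.7;-0.003 0.04 0.005 3.7;-0.003 0.04 0.005 3.7;-0.003 0.04 0 3.7;-0.003 0.04 0 3.7;-0.003 0.04 0 3.7;-0.003 0.04 0 3.7;-0.003 0.03 0 3.7;0 0.02 0 3.7;0 0 0 0;0 0 0 0")

```text
time: 42.45
tool_pos: [0.4475, 0.0913, 0.1976]
tcp_rot: [-2.524, -1.87, 0.002]
wrist_force: [-0.3, -0.3, 0.3]
width: 0.802
grip_force: 0.0
```

```bash
python3 - <<'E'
from workcell import bot, eyes
from h import *
o=[]
W=[("bottle",.6389,-.146,.095,.02),("jar",.5841,-.1866,.072,.023),("tin",.5296,-.2273,.062,.0245),("picks",.475,-.2679,.08,.018)]
for c,(x,y,w,h) in (("top",(310,120,160,180)),("side",(255,190,130,160))):
    im,d=eyes.read_camera(c); o.append(cv2.resize(im[y:y+h,x:x+w],(400,480)))
    P=cloud(d,eyes.get_calibration(c))
    for n,a,b,zt,r in W:
        m=(d>0)&(np.hypot(P[...,0]-a,P[...,1]-b)<.036)&(P[...,2]>(.063 if n=="bottle" else .002+zt))
        t=P[m]; lo,hi=np.percentile(t[:,:2],[2,98],axis=0)
        print(c,n,"off mm",np.round(((lo+hi)/2-[a,b])*1000,1),"ext",np.round((hi-lo)*1000),"z",round(np.median(t[:,2]),4),len(t))
cv2.imwrite("pics/end.png",np.clip(np.hstack(o)*1.8,0,255).astype(np.uint8))
E
```

```text
top bottle off mm [0.6 0.4] ext [36. 35.] z 0.0771 342
top jar off mm [-0.8  0.7] ext [37. 37.] z 0.0807 378
top tin off mm [ 0.3 -0.2] ext [43. 44.] z 0.0708 517
top picks off mm [ 0.5 -0.1] ext [31. 32.] z 0.086 107
side bottle off mm [ 0.3 -2.7] ext [34. 34.] z 0.0763 245
side jar off mm [-0.1 -0.9] ext [38. 38.] z 0.0805 265
side tin off mm [ 0.6 -2.5] ext [44. 45.] z 0.0707 406
side picks off mm [-0.1 -1.5] ext [31. 32.] z 0.0857 112
```

View pics/end.png

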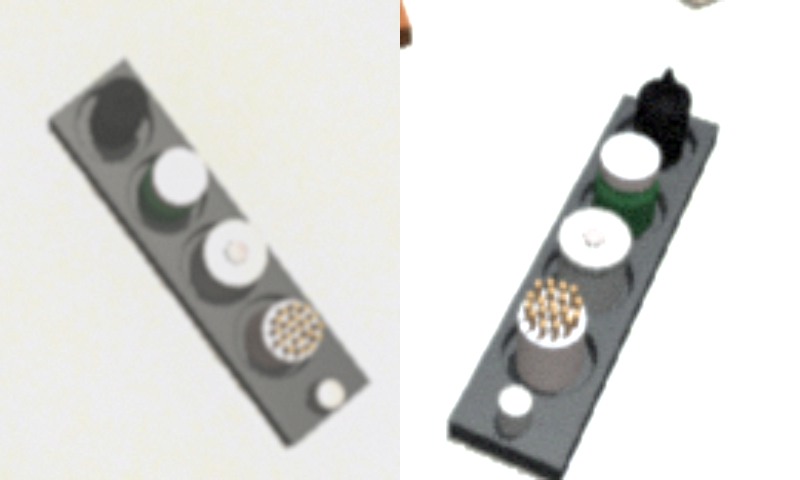

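All four pots stand upright in the grey rack's wells. From the post at (515,400) in the side half, the order is picks, tin, jar, bottle. Each is within 3 mm of its well centre, with the top at about the same height as at the start. I'm handing in.

```bash
python3 -c "
from workcell import bot
print(bot.finish_job())"
```

```text
the job is handed in; nothing more can be done
None
```

All four pots are in the grey rack in reverse order, upright, fully down in their wells and released, and the job was handed in at about 42.6 s; the hand-in returned no verdict.

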